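# Load a marking fixture and hold its spring gauge arm at the index mark

### The arm

A 6-joint arm with a two-finger parallel gripper is mounted at the origin on the work surface. World frame = base frame: x ahead of the robot, y to its left, z up, the work surface at z = 0. Lengths are in mm, angles in rad, forces in N, time in s.
With the tool pointing down it reaches from about 300 to 850 mm from the base axis. Payload 4.2 kg.
Tool frame: the origin (TCP) lies at the very end of the fingers, on their centre line; the grasp point (between the pads) lies manip.hold_point_z behind it (manip.hold_point_z is the distance from the TCP to the grasp point, in mm); z points along the fingers, y is the line along which they close (so a half turn about z gives the same grasp; the last joint's range is limited). The gripper opens to 91 mm and grips with 3 to 60 N. Pads are 32 mm wide; open, the fingers measure 118 mm over their backs; the gripper's body (76 mm by 178 mm) begins 60 mm behind the grasp point.
Start: joints at [-1.178, 0.32, 1.565, -0, 1.257, -0.02], TCP at [230.681, -526.716, 213.976] pointing down, gripper open.
Joint ranges: [-3.11, 3.11], [-0.84, 2.01], [0.21, 2.61], [-1.34, 4.49], [0.05, 2.63], [-2.56, 2.56]. Speed limits (rad/s): [2.57, 2.57, 3.14, 3.14, 3.14, 3.14].

### API

Orientations are given as a unit quaternion [w, x, y, z].
In Python, from workcell import manip, claw, kinematics, get_state, cams, ticket gives the robot as it stands. The module is installed in compiled form; this text tells all that it offers. Calls block until the motion is done:
- manip.move_pose(position, orientation): joint-space move of the TCP to a pose.
- manip.move_l(position, rot=None, speed=150, f_stop=None): straight line of the TCP; rot=None keeps the orientation; speed is the mean speed in mm/s. With f_stop (N) it stops when the force on the tool has changed by that much, and returns True; else False.
- manip.move_joints(angles): joint-space move.
- claw.set_gripper(opening): finger opening in mm; the grip force is fixed at half the most; returns when the fingers have stopped.
- manip.sleep(seconds).
- kinematics.solve_ik(position, orientation): joint angles nearest the present ones, or None.
- get_state(): the state.
- cams.read_camera(name): name is "side" or "top" or "wrist"; returns the picture (384x512x3 uint8, blue, green, red); there is no depth.
- cams.get_calibration(name): a dict with "vfov" (degrees; the focal length in pixels is half the picture's height over the tangent of half this angle, whatever the lens; pixels are square), "cx", "cy" (the principal point, pixels), "rvec" (rotation vector, rad) and "tvec" (3), from world to camera coordinates, as OpenCV has them. Camera axes: x right, y down, z forward; pixel columns grow to the right and rows downward; lengths in mm; the calibration is good to about 2 mm. The wrist camera is an equidistant fisheye: a pixel r from the principal point sees the ray r / f radians off the axis. A picture is of the moment at which its call begins: read the wrist's pose just before it. get_calibration takes no time and is no camera call; for the wrist camera it gives the pose at the moment of the call.
A pose or a line that the arm cannot do raises manip.PlanningError and nothing moves.
- ticket.hand_in(): hands the job in; it is judged then, once.
The state is a dict: "clock": time; "joints": joint angles; "joint_velocities": joint speeds; "tau": joint torques, N m; "tcp_pos": TCP position; "orientation": TCP orientation; "contact_force": force on the tool from outside, world axes, zero at the start; "torque": the same for the moment, N m; "finger_gap": finger opening in mm; "grasp_force": force on a finger pad.
Only numpy, scipy, OpenCV 4.12 (cv2) and the standard library are available. Lean on these libraries where they do the work, as an engineer would, in place of code of your own. Each camera call takes 0.05 s, during which the arm holds its last target. There are 200 camera calls.

### The job

Set up the marking fixture: lay (do not drop) the loose T-shaped steel bracket flat in the empty T-shaped compartment of the fixture, its wide head in the wide end. Then press the lock button on top of the gauge housing fully down to free the spring-loaded gauge arm, grip the arm's black handle and draw it out until its pointer stands right over the line on the index clip that sits on the scale. Finish while holding the arm there, still gripped, because it springs back if let go; leave the index clip and all the other tools and parts where they are.

Things in the scene. Friction and masses are not known exactly. Their poses are not given: they have to be found in the camera images.
- fixture: Marking fixture bolted to the bench: dark steel base plate 244 x 335 x 12 mm (x -122 to 122, y -175 to 160 mm in its frame). Origin at bench level, z up; yawed up to 0.25 rad from the world's axes. Its y runs along gauge and compartments. Its -x half, nearer the robot, carries the compartments (aluminium walls 5 mm thick, 10 mm high above the plate), its +x half the gauge.
- housing_front (a point): Top edge, middle, of the gauge housing's front end, at (60, 0, 52) mm in the fixture frame. The green housing, 50 mm wide (x), 150 mm long, runs from here towards the fixture's +y; the telescoping arm slides out below this point towards -y. Beside it, at x = 98 mm, y = 0 to -165 mm, a steel scale bar 20 mm wide, top 22 mm above the bench, lines every 10 mm.
- pocket (a point): Where the bracket's origin must lie: on the compartment floor, (-65, -42.5, 12) mm in the fixture frame, axes parallel. The T-shaped compartment lies along y, wide end at +y: the bracket's outline plus 4 mm all round (36 mm wide at the shank, 68 mm at the head, 158 mm long). From 47 mm towards -y to 33 mm towards +y of this point it has no side walls: room for fingers beside the shank.
- bracket: Loose flat T-shaped bare steel bracket, 8 mm thick, 0.24 to 0.36 kg. Origin on its underside, near its centre of mass. Its x axis points along the shank to the head: shank 28 mm wide (y) from x = -80 to 42 mm, then the head, 60 mm wide (y), from x = 42 to 70 mm. z up. Starts flat on the bench right of the fixture; laid in, its x points along the fixture's +y.
- lock_button (a joint): Travel of the lock button, m: 0 up (locked), 0.006 fully down (arm free from 0.005). It moves straight down, takes about 3 N to move, has no spring and stays down once pressed.
- button_top (a point): Centre of the top face of the lock button: a black round button, 26 mm across, standing 10 mm proud of the housing top (62 mm above the bench when up), near the housing's +y end.
- gauge_arm: Telescoping arm: steel square tube, dark end block with handle and pointer. Axes parallel to the fixture's; origin at bench level under the handle's centre. Slides along the fixture's -y: home has the handle centre 30 mm before the housing front; 130 mm travel. Locked at home while the button is up; then free, light friction, a spring pulls it home with 3 N (home) to 5 N (110 mm out).
- handle (a point): Centre of the top face of the arm's handle: an upright black square post 22 x 22 mm (sides along the fixture's x and y), from 48 to 100 mm above the bench; grip it by its upper 40 mm, above the housing's top.
- pointer (a point): Tip of the pointer on the arm: a thin steel finger, 3 mm wide, level with the handle's centre in y, which reaches 46 mm towards the fixture's +x over the scale, 42 mm above the bench (10 mm above the index clip, clear of it).
- index_mark (a point): Middle of the white line across the top of the index clip, a dark steel rider 26 x 8 mm on the scale bar, top 32 mm above the bench; axes parallel to the fixture's. The mark to extend to: the arm is right when pointer and line have the same y in the fixture frame, 50 to 110 mm out from home. The clip slides at about 4 N and must stay where it is.
- gusset: Loose steel plate 48 x 44 x 6 mm that lies in the fixture's small square compartment beside the wide end of the T; leave alone. Origin under its centre.
- wrench: Loose open-ended steel wrench, 150 mm, lying on the bench along its x; leave alone. Origin under its middle. It and the bracket lie in either of two places right of the fixture.
- hammer: Hammer with wooden handle, 260 mm long, lying along its x, left of the fixture; leave alone.
- screwdriver: Screwdriver with yellow handle, 200 mm long, far right; leave alone.
- tape_roll: Roll of brown tape, 96 mm across, 45 mm high; leave alone.
- jar: Amber glass jar, 72 mm across, 95 mm high; leave alone.
- tin: Tin can, 84 mm across, 90 mm high; leave alone.
Things that resemble listed ones, but are neither listed nor needed, are in the scene too. What is shaped like the bracket but blue or turquoise is not meant.

How it is judged (in metres and radians):
On the way, in this order (a step that is already met when the one before it is completed fails the run):
1. the bracket lies flat in the T-shaped compartment, let go (x of bracket in the frame of pocket between -0.007 and 0.007 m and y of bracket in the frame of pocket between -0.007 and 0.007 m and z of bracket in the frame of pocket between -0.003 and 0.003 m and angle between bracket's own z axis and vertical below 0.06 rad and angle between the x axis of bracket and the y axis of fixture, either way round below 0.15 rad and contact force between the fingers and bracket below 0.1 N), for 0.2 s.
2. the lock button is pressed down (value of joint lock_button above 0.005 m), for 0.1 s.
3. the arm is drawn out to the index clip, held by the handle (y of pointer in the frame of index_mark between -0.004 and 0.004 m and contact force between the fingers and gauge_arm above 1 N and linear speed of gauge_arm below 0.01 m/s), for 0.3 s.
At the end, for the whole second after the job is handed in: The fingers still grip the gauge arm (over 1 N), it is at rest with its pointer within 4 mm of the index clip's line along the scale; the lock button is down; the bracket lies flat in the T compartment (within 7 mm, head in the wide end), not touched (all of step 1 and all of step 3 and value of joint lock_button above 0.005 m); the arm keeps its last pose, push and grip.
It fails at once if the bracket is dropped (free of the fingers, more than 40 mm above the bench) (height (world z) of bracket above 0.04 m and contact force between the fingers and bracket below 0.01 N).
It fails at once if the index clip is shifted by more than 4 mm (distance of index_mark from where it was at the start of the episode above 0.004 m).
It fails at once if the plate in the square compartment is moved out of place (distance of gusset from where it was at the start of the episode above 0.02 m).
It fails at once if a bystander is pushed more than 30 mm (distance of any of wrench, hammer, screwdriver, tape_roll, jar, tin from where it was at the start of the episode above 0.03 m).
It also fails if it takes over 64 s, if anything falls off the work surface, if the arm or the gripper's body presses on something with over 40 N, if the wrist force passes 120 N, or if a joint passes its speed limit or range.

## Working session

There is one attempt and no reset: what is moved stays moved. The work goes in short steps, each a Python script; the robot and the scene stay as the last script left them, time stands still between calls to the robot, and variables do not carry over. Pictures are saved under pics/ and viewed, at most 10 in all, crops included, and the job is handed in when it is done.

```bash
mkdir -p pics; ls
python3 - <<'E'
from workcell import manip, claw, kinematics, get_state, cams, ticket
import cv2
for n in ("top","side","wrist"):
    cv2.imwrite(f"pics/{n}0.png",cams.read_camera(n)); print(n,cams.get_calibration(n))
s=get_state(); print(s["clock"],s["orientation"],s["finger_gap"],manip.hold_point_z)
a=cv2.imread("pics/top0.png"); cv2.imwrite("pics/top0b.png",cv2.resize(a,(800,600),interpolation=cv2.INTER_CUBIC))
E
```

```text
pics
top {'vfov': 44.88051346992203, 'cx': 255.7102115663585, 'cy': 192.11052497136404, 'rvec': array([ 2.13083064, -2.18852587,  0.12713953]), 'tvec': array([  -7.16556448,  559.42710529, 1414.95158592])}
side {'vfov': 53.30447663705984, 'cx': 253.54217576081305, 'cy': 189.10935970909745, 'rvec': array([ 0.44439677, -2.6445376 ,  1.32714947]), 'tvec': array([ 531.996501  ,  180.65725279, 1306.76756541])}
wrist {'vfov': 65.70646984690485, 'cx': 251.47887197987689, 'cy': 191.61768774207488, 'rvec': array([-2.42023662,  1.58266232,  0.23174402]), 'tvec': array([-573.86942637,  -31.38347984,  392.23263585])}
0.15 [-6.53294331e-04  9.78773706e-01  2.04942890e-01 -1.29440139e-04] 91.17255837348988 18.8
```

View pics/top0b.png

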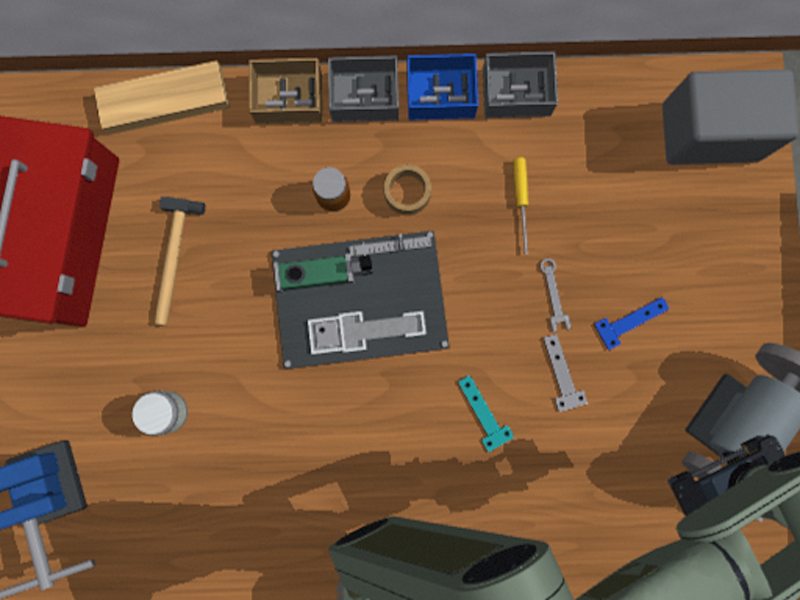

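View pics/side0.png

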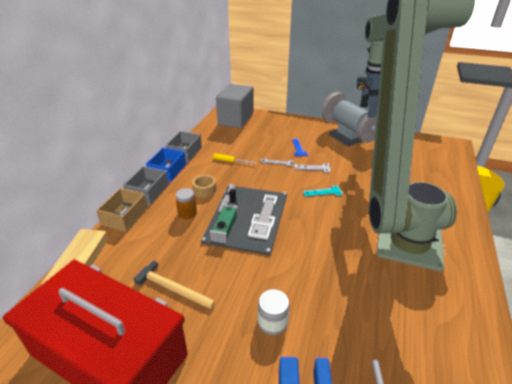

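The top view shows the grey bracket at about (565,372) of the 800x600 picture, with its head at (571,402) facing the robot. The wrench is just beyond it at (555,295). The fixture is centred near (360,300) with the button at (294,274) and the handle at (364,263), and the index clip is on the scale near (402,242). The side view agrees and shows nothing in the way.

```bash
cat > h.py <<'E'
from workcell import manip, claw, kinematics, get_state, cams, ticket
import cv2, numpy as np, json
from scipy.optimize import least_squares
from scipy.spatial.transform import Rotation as R
def ray(c,name,uv):
    f=192/np.tan(np.radians(c["vfov"])/2); p=np.array([uv[0]-c["cx"],uv[1]-c["cy"]])/f
    if name.startswith("wrist"):
        r=np.hypot(*p)+1e-12; d=np.array([*(np.sin(r)*p/r),np.cos(r)])
    else: d=np.array([*p,1.])
    M=R.from_rotvec(c["rvec"]).as_matrix(); return -M.T@c["tvec"], M.T@d/np.linalg.norm(d)
def onz(c,name,uv,z=0):
    o,d=ray(c,name,uv); return o+d*(z-o[2])/d[2]
def proj(c,name,P):
    f=192/np.tan(np.radians(c["vfov"])/2)
    q=np.atleast_2d(P)@R.from_rotvec(c["rvec"]).as_matrix().T+c["tvec"]
    n=np.hypot(q[:,0],q[:,1]); k=np.arctan2(n,q[:,2])/(n+1e-12) if name.startswith("wrist") else 1/q[:,2]
    return np.c_[q[:,0]*k*f+c["cx"],q[:,1]*k*f+c["cy"]]
def tri(obs): # [(cal,name,uv)]
    A=0;b=0
    for o in obs:
        p,d=ray(*o); Q=np.eye(3)-np.outer(d,d); A=A+Q; b=b+Q@p
    return np.linalg.solve(A,b)
def down(yaw): # tool z down, tool y at heading yaw (closing line), quaternion wxyz
    y=np.array([np.cos(yaw),np.sin(yaw),0]); z=np.array([0,0,-1.]); x=np.cross(y,z)
    q=R.from_matrix(np.c_[x,y,z]).as_quat(); return np.array([q[3],*q[:3]])
def shot(tag):
    c=cams.get_calibration("wrist"); im=cams.read_camera("wrist"); cv2.imwrite(f"pics/{tag}.png",im)
    json.dump({k:np.asarray(v).tolist() for k,v in c.items()},open(f"pics/{tag}.json","w"))
def cal(tag):
    return {k:np.array(v) for k,v in json.load(open(f"pics/{tag}.json")).items()}
E
python3 - <<'E'
from h import *
c=cams.get_calibration("top")
for n,uv in dict(head=(571,402),tail=(550,338),fixc=(360,300),button=(294,274),handle=(364,263),clip=(402,242),wr=(556,325)).items(): print(n,onz(c,"top",np.array(uv)*.64,10).round())
c=cams.get_calibration("wrist"); M=R.from_rotvec(c["rvec"]).as_matrix()
s=get_state(); q=s["orientation"]; T=R.from_quat([*q[1:],q[0]]).as_matrix()
print("cam in tool",T.T@(-M.T@c["tvec"]-s["tcp_pos"]), "axis",T.T@M[2], "right",T.T@M[0])
E
```

```text
head [ 349. -358.   10.]
tail [ 477. -323.   10.]
fixc [564.  58.  10.]
button [621. 191.  10.]
handle [640.  48.  10.]
clip [681. -30.  10.]
wr [ 503. -336.   10.]
cam in tool [  81.28739015   -0.41121593 -170.80973861] axis [-2.84667828e-01 -2.02709285e-04  9.58626197e-01] right [-4.82249566e-04  9.99999881e-01  6.82521764e-05]
```

Run:
```python
from h import *
def at(xy,yaw,h,tag):
    yh=np.array([np.cos(yaw+np.pi/2),np.sin(yaw+np.pi/2)]) # tool x
    p=np.array([*xy,0])-75*np.array([*yh,0]); p[2]=h
    manip.move_pose(p,down(yaw)); shot(tag)
at((455,-300),-1.16,170,"b1")
at((375,-370),-1.16,170,"b2")
at((590,0),-1.57,230,"f1")
at((590,130),-1.57,230,"f2")
print(get_state()["clock"],get_state()["joints"])
# IK check for grip heading 1.84 etc
for yaw in (1.75,1.84,1.9,-1.3):
    print(yaw,kinematics.solve_ik(np.array([410,-340,60]),down(yaw)))
for tag in "bf":
    ims=[cv2.imread(f"pics/{tag}{i}.png") for i in (1,2)]
    cv2.imwrite(f"pics/{tag}m.png",cv2.resize(np.vstack(ims),None,fx=.78,fy=.78,interpolation=cv2.INTER_AREA))
```

```text
4.1083 [ 2.24294233e-01  2.40402511e-01  1.63608611e+00 -7.40526399e-04
  1.26543717e+00  1.79513066e+00]
1.75 [-7.13926885e-01  4.01407192e-01  1.87430396e+00 -4.44089210e-16
  8.65881497e-01 -2.46392688e+00]
1.84 [-7.13926885e-01  4.01407192e-01  1.87430396e+00 -4.44089210e-16
  8.65881497e-01 -2.55392688e+00]
1.9 None
-1.3 [-7.13926885e-01  4.01407192e-01  1.87430396e+00 -4.44089210e-16
  8.65881497e-01  5.86073115e-01]
```

View pics/bm.png

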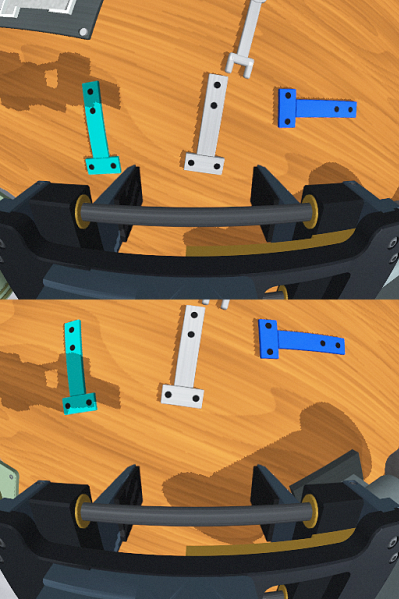

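View pics/fm.png

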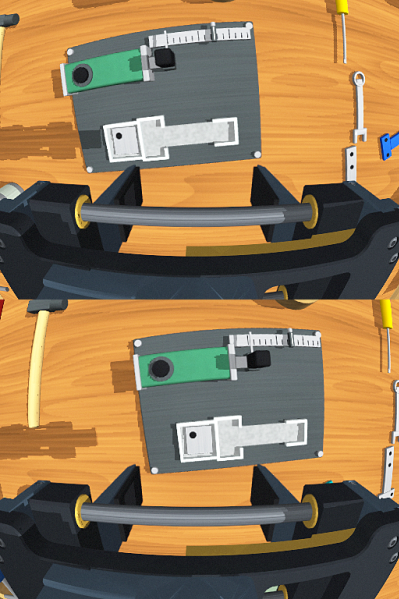

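The bracket is the light-grey T: full-resolution head at about (261,208), tail at (277,97) in b1. In f1 and f2 the whole fixture is visible and clear of the fingers. The T compartment's wide end is towards the left (+y), and the handle is at about (212,74) in f1.

```bash
cat > fitb.py <<'E'
from h import *
T=np.array([(-80,-14),(42,-14),(42,-30),(70,-30),(70,30),(42,30),(42,14),(-80,14)],float)
def outline(n=12):
    return np.vstack([np.linspace(T[i],T[(i+1)%8],n,endpoint=False) for i in range(8)])
def place(p,P):
    c,s=np.cos(p[2]),np.sin(p[2]); return np.c_[P@np.array([[c,s],[-s,c]])+p[:2],np.full(len(P),p[3])]
def mask(tag,p0):
    im=cv2.imread(f"pics/{tag}.png"); hsv=cv2.cvtColor(im,cv2.COLOR_BGR2HSV)
    m=((hsv[...,1]<50)&(hsv[...,2]>120)).astype(np.uint8)
    roi=np.zeros_like(m); cv2.fillPoly(roi,[proj(cal(tag),"wrist",place(p0,T*1.15)).astype(np.int32)],1)
    roi=cv2.dilate(roi,np.ones((9,9))); m&=roi; m=cv2.morphologyEx(m,cv2.MORPH_CLOSE,cv2.getStructuringElement(cv2.MORPH_ELLIPSE,(7,7)))
    n,l,st,_=cv2.connectedComponentsWithStats(m); k=1+np.argmax(st[1:,4]); return im,(l==k).astype(np.uint8)
def fit(tags,p0):
    data=[]
    for t in tags:
        im,m=mask(t,p0); ct=max(cv2.findContours(m,cv2.RETR_EXTERNAL,cv2.CHAIN_APPROX_NONE)[0],key=len)[:,0].astype(float); data.append((t,im,ct))
    def res(p):
        out=[(p[3]-8)/20]
        for t,im,ct in data:
            poly=proj(cal(t),"wrist",place(p,outline())).astype(np.float32)
            out+=[cv2.pointPolygonTest(poly,tuple(map(float,q)),True)-.3 for q in ct]
        return np.array(out)
    r=least_squares(res,p0,loss="soft_l1",x_scale=[5,5,.05,3],diff_step=1e-4)
    print(r.x.round(3),"rms px",np.sqrt(np.mean(res(r.x)[1:]**2)).round(2)); return r.x,data
if __name__=="__main__":
    for tags in (["b1"],["b2"],["b1","b2"]): x,data=fit(tags,np.array([412,-341,-2.87,8.]))
    np.save("bracket.npy",x)
    for t in ("f1","f2"):
        x0,y0=(75,15) if t=="f1" else (160,30)
        cv2.imwrite(f"pics/{t}c.png",cv2.resize(cv2.imread(f"pics/{t}.png")[y0:y0+200,x0:x0+266],None,fx=3,fy=3,interpolation=cv2.INTER_CUBIC))
E
python3 fitb.py
```

```text
[ 411.129 -341.449   -2.878   16.584] rms px 3.73
[ 407.698 -343.146   -2.88     8.174] rms px 1.85
[ 408.046 -343.024   -2.879    8.385] rms px 3.46
```

View pics/f1c.png

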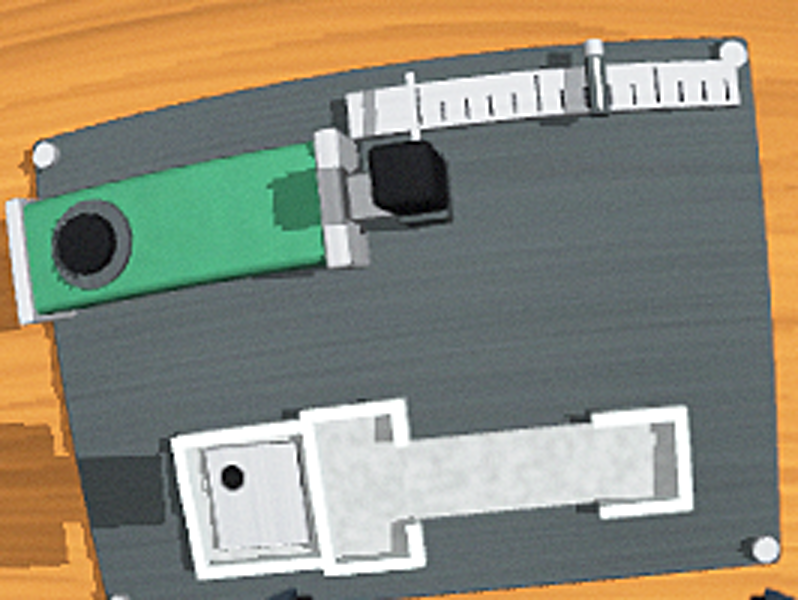

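View pics/f2c.png

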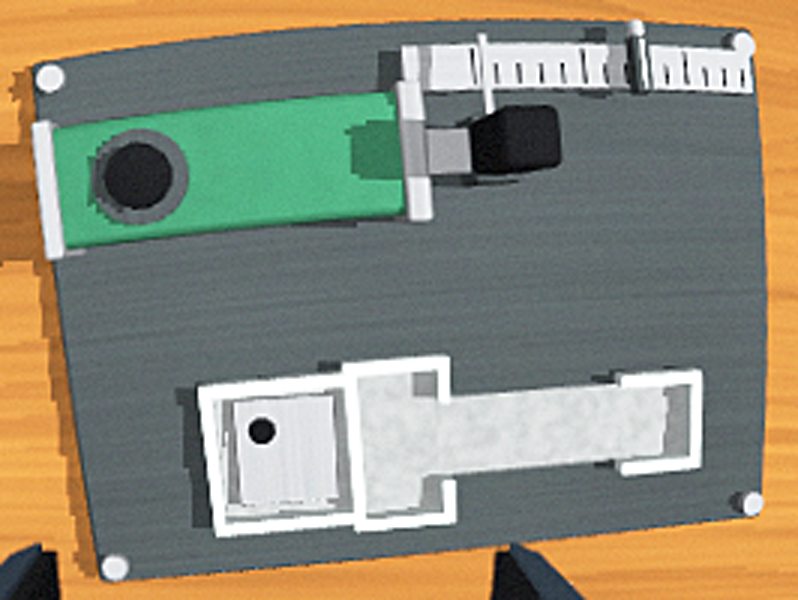

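f1c and f2c show, in crop pixels:

| Feature | f1c | f2c |
|---|---|---|
| Plate corners | (747,38), (780,568) | (33,67), (103,580) |
| T-wall outer corners at narrow end | (686,406), (693,508) | (700,370), (701,468) |
| Button centre | (84,243) | (137,175) |
| Pointer tip | (411,75) | (483,36) |
| Clip line | about (597,80) | (638,60) |

The compartment is empty.

```bash
cat > fitf.py <<'E'
from h import *
off=dict(f1=(75,15),f2=(160,30))
px=lambda t,uv:(np.array(uv,float)+.5)/3-.5+off[t]
pts=[((122,-175,12),(747,38),(755,27)),((-122,-175,12),(780,566),(764,516)),((-122,160,12),None,(103,581)),((122,160,12),(36,143),(33,66)),
((-42,-131.5,22),(687,406),(701,370)),((-88,-131.5,22),(692,509),(701,468)),((-26,-9.5,22),(406,400),(448,356)),((-104,-9.5,22),(424,567),(454,523)),
((-26,36.5,22),(302,411),(344,366)),((-104,36.5,22),(326,574),(357,530))]
def W(p,P):
    P=np.array(P,float); c,s=np.cos(p[2]),np.sin(p[2]); return np.array([p[0]+c*P[0]-s*P[1],p[1]+s*P[0]+c*P[1],P[2]+(p[3] if len(p)>3 else 0)])
def inv(p,w):
    c,s=np.cos(p[2]),np.sin(p[2]); d=w[:2]-p[:2]; return np.array([c*d[0]+s*d[1],-s*d[0]+c*d[1],w[2]])
def res(p,tags=("f1","f2"),full=True):
    o=[]
    for P,*uv in pts:
        for t,q in zip(("f1","f2"),uv):
            if q and t in tags: o.append(proj(cal(t),"wrist",W(p,P))[0]-px(t,q))
    return np.ravel(o)
if __name__=="__main__":
    for tags in (("f1",),("f2",),("f1","f2")):
        r=least_squares(res,[570,60,.1,0],args=(tags,),loss="soft_l1"); print(tags,r.x.round(3))
    print(res(r.x).reshape(-1,2).round(1).tolist()); p=r.x; np.save("fix.npy",p)
    for n,a,b,z in (("button",(84,243),(137,175),62),("pointer",(411,75),(483,36),42),("clip",(597,80),(638,60),32),("walls",(687,406),(701,370),22)):
        ab=px("f1",a),px("f2",b); w=tri([(cal(t),"wrist",q) for t,q in zip(("f1","f2"),ab)])
        print(n,w.round(1),"in fix",inv(p,w).round(1),*[inv(p,onz(cal(t),"wrist",q,z)).round(1) for t,q in zip(("f1","f2"),ab)])
    print("pocket",W(p,(-65,-42.5,12)).round(1))
E
python3 fitf.py
python3 - <<'E'
from fitb import *
out=[]
for p0 in (np.array([408,-343,-2.879,8.]),):
    x=np.load("bracket.npy")
    for t in ("b1","b2"):
        im,m=mask(t,x); g=im.copy(); g[m>0]=(g[m>0]*.5+[0,0,120]).astype(np.uint8)
        q=proj(cal(t),"wrist",place(x,T)); c=q.mean(0).astype(int)
        g=cv2.resize(g,None,fx=3,fy=3); cv2.polylines(g,[(q*3+1).astype(np.int32)],True,(0,255,0),1)
        a,b=max(c[0]*3-190,0),max(c[1]*3-240,0); out.append(g[b:b+480,a:a+380])
cv2.imwrite("pics/bov.png",np.hstack([o[:min(map(len,out))] for o in out]))
E
```

```text
('f1',) [ 5.67558e+02  6.70150e+01  9.50000e-02 -3.67200e+00]
('f2',) [ 5.67713e+02  6.63460e+01  9.80000e-02 -2.33300e+00]
('f1', 'f2') [ 5.67641e+02  6.66680e+01  9.70000e-02 -2.80100e+00]
[[0.3, 0.1], [-1.4, 1.0], [0.4, -0.6], [-1.5, 0.3], [-0.7, 0.8], [-0.8, -0.3], [-0.5, -0.7], [0.1, 0.6], [-0.2, 0.5], [0.3, 0.0], [-0.9, -0.7], [-0.5, -0.7], [0.2, -0.6], [0.9, 0.3], [0.8, -0.0], [0.2, -0.4], [0.1, -1.1], [1.1, 0.9], [0.0, 0.8]]
button [617.4 182.5  60. ] in fix [ 60.7 110.5  60. ] [ 60.6 109.5  62. ] [ 60.5 110.2  62. ]
pointer [677.7  47.3  43.5] in fix [107.7 -29.9  43.5] [108.1 -29.7  42. ] [107.9 -30.3  42. ]
clip [678.4 -27.3  26.5] in fix [ 101.1 -104.2   26.5] [ 100.2 -103.8   32. ] [  99.8 -101.7   32. ]
walls [539.5 -67.8  20.6] in fix [ -41.  -131.1   20.6] [ -40.8 -130.9   22. ] [ -40.7 -130.4   22. ]
pocket [507.1  18.1   9.2]
```

View pics/bov.png

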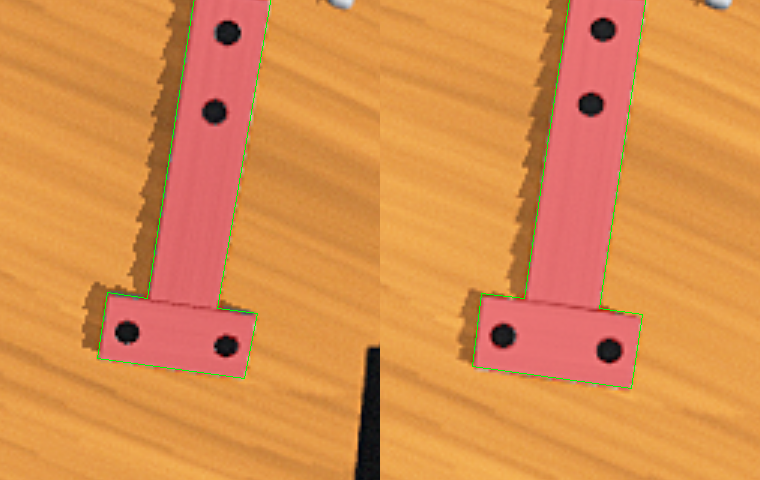

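The fitted outline (green) matches the grey bracket in both views: pose (408,-343), yaw -2.879, top at about 8.4 mm. Now I'll grasp it, hover over the pocket and look.

```bash
cat > pick.py <<'E'
from h import *
from fitf import W
GX=-8
if __name__=="__main__":
    b=np.load("bracket.npy"); yaw=b[2]+1.5*np.pi-.008
    g=b[:2]+GX*np.array([np.cos(b[2]),np.sin(b[2])])
    f=np.load("fix.npy")
    print("ik",kinematics.solve_ik(np.array([*g,3]),down(yaw)))
    manip.move_pose([*g,70],down(yaw)); claw.set_gripper(60)
    print("stop",manip.move_l([*g,3],speed=80,f_stop=8),get_state()["tcp_pos"])
    claw.set_gripper(0); s=get_state(); print("gap",s["finger_gap"],s["grasp_force"],s["tcp_pos"])
    manip.move_l([*g,90],speed=80); s=get_state(); print("gap",s["finger_gap"],s["grasp_force"],s["contact_force"])
    if s["finger_gap"]>25:
        t=W(f,(-65,-42.5+GX,0))
        manip.move_pose([*t[:2],90],down(f[2])); manip.move_l([*t[:2],50],speed=80); shot("p1")
        print(get_state()["tcp_pos"],get_state()["clock"],get_state()["joints"])
        cv2.imwrite("pics/p1c.png",cv2.resize(cv2.imread("pics/p1.png"),(800,600),interpolation=cv2.INTER_CUBIC))
E
python3 pick.py
```

```text
ik [-7.08226469e-01  4.84321028e-01  1.91895828e+00 -4.44089210e-16
  7.38313348e-01 -2.53381235e+00]
stop False [ 416.11913742 -341.21161517    3.38003259]
gap 27.3798925531024 29.983900487422943 [ 415.87897936 -341.10587168    3.16880584]
gap 27.35743480406785 29.982197284698486 [ 0.12690104 -0.39965401 -3.37270334]
[508.33895648  10.05665325  50.38949306] 13.9583 [-2.83775776e-03  3.82209505e-01  1.94089619e+00 -3.45686934e-06
  8.17454153e-01 -9.97196174e-02]
```

View pics/p1c.png

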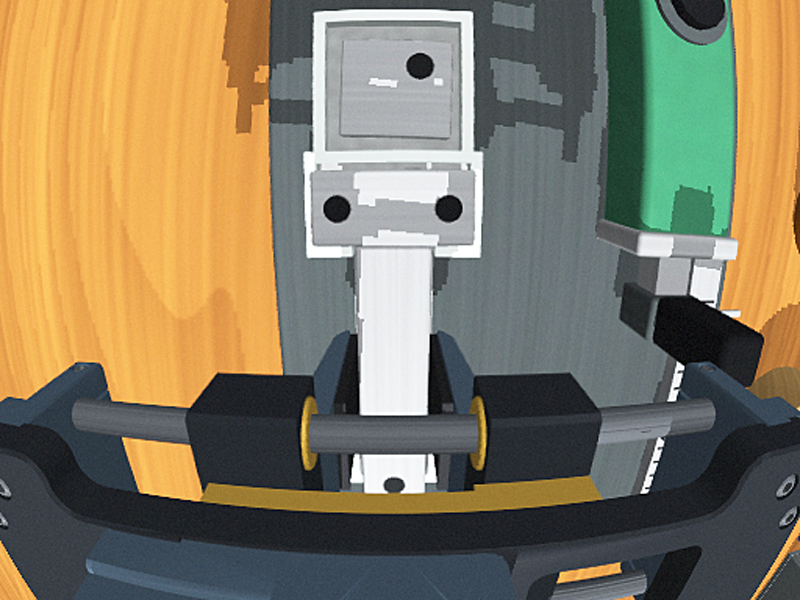

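The bracket hangs square over the pocket: head front corners at (312,170) and (474,171), rear corners at (314,246) and (474,244). The T-wall head outer corners are at (305,153), (482,152), (306,257) and (480,257). Next, compute the offset.

Run:
```python
from h import *
c=cal("p1"); s=get_state(); f=np.load("fix.npy"); from fitf import W,inv
P=lambda uv,z: onz(c,"wrist",(np.array(uv)+.5)*.64-.5,z)
zt=s["tcp_pos"][2]-3.2+8
H=[P(u,zt) for u in ((312,170),(474,171),(474,244),(314,246))]
F=[P(u,22) for u in ((305,153),(482,152),(480,257),(306,257))]
print("head in fix",[inv(f,h).round(1) for h in H]); print("walls in fix",[inv(f,h).round(1) for h in F])
hc=np.mean([inv(f,h) for h in H],0); fc=np.mean([inv(f,h) for h in F],0)
print("head centre",hc.round(1)," wall centre",fc.round(1)," want head-wall = (0,0):",(hc-fc)[:2].round(1), "expect centre diff y 56-",)
```

```text
head in fix [array([-93.2,  29.6,  55.2]), array([-35.6,  29.2,  55.2]), array([-34.9,   2.7,  55.2]), array([-93.2,   2. ,  55.2])]
walls in fix [array([-101.9,   36.9,   22. ]), array([-26.5,  37.3,  22. ]), array([-26.1,  -8.7,  22. ]), array([-102.8,   -8.7,   22. ])]
head centre [-64.2  15.9  55.2]  wall centre [-64.3  14.2  22. ]  want head-wall = (0,0): [0.1 1.7] expect centre diff y 56-
```

Run:
```python
from h import *
from fitf import W
f=np.load("fix.npy"); s=get_state(); t=W(f,(-65,-42.5-8-1.3,0))
manip.move_l([*t[:2],50],speed=50); print(get_state()["tcp_pos"],t)
print(manip.move_l([*t[:2],26],speed=60,f_stop=10), manip.move_l([*t[:2],14.7],speed=15,f_stop=5))
s=get_state(); print(s["tcp_pos"],s["contact_force"])
claw.set_gripper(48); s=get_state(); print(s["tcp_pos"],s["finger_gap"],s["contact_force"])
manip.move_l([*t[:2],120],speed=120)
claw.set_gripper(48)
p=W(f,(-65,-42.5-75,0)); manip.move_l([*p[:2],150],speed=200); shot("v1"); print(get_state()["clock"])
cv2.imwrite("pics/v1c.png",cv2.resize(cv2.imread("pics/v1.png"),(800,600),interpolation=cv2.INTER_CUBIC))
```

```text
[508.2472674    8.72454186  50.40859802] [507.95842521   8.82104817  -2.80112673]
False True
[507.76801578   8.82019577  15.14693138] [-0.27697408  0.76134073  5.7283086 ]
[506.49546147   8.81765872  14.02941181] 48.31151651452307 [-0.79197395 -0.04590693 -0.36124172]
17.7833
```

View pics/v1c.png

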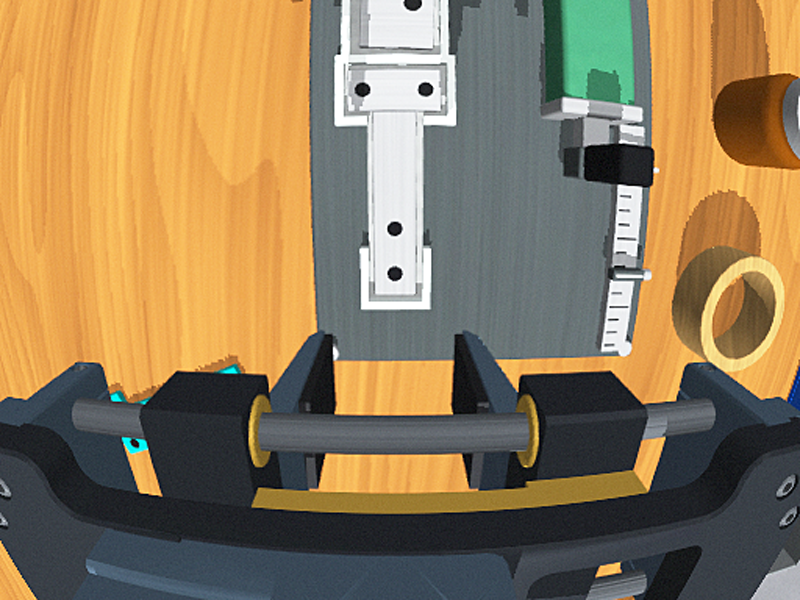

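The bracket lies inside the T walls with its head in the wide end. Contact came at TCP z = 15.1, as expected for lying flat. The clip line is at about (630,272). Now press the button, grip the handle and pull.

Run:
```python
from h import *
from fitf import W,inv
f=np.load("fix.npy")
print("clip v1",inv(f,onz(cal("v1"),"wrist",np.array((630,272))*.64,32)).round(1))
q=down(f[2]-np.pi/2); b=W(f,(60.5,110,0))[:2]
manip.move_pose([*b,130],q); claw.set_gripper(0); print(get_state()["tcp_pos"])
manip.move_l([*b,72],speed=120); r=manip.move_l([*b,54.5],speed=15,f_stop=18)
s=get_state(); print("press",r,s["tcp_pos"],s["contact_force"])
manip.move_l([*b,120],speed=120)
h=W(f,(60,-30,0))[:2]
manip.move_l([*h,130],speed=150); claw.set_gripper(52); print(manip.move_l([*h,67],speed=80,f_stop=10))
claw.set_gripper(0); s=get_state(); print(s["finger_gap"],s["grasp_force"],s["contact_force"],s["tcp_pos"],inv(f,np.array(s["tcp_pos"])))
e=W(f,(60,-100,0))[:2]
manip.move_l([*e,67],speed=35); manip.sleep(.3); s=get_state(); print(s["finger_gap"],s["contact_force"],inv(f,np.array(s["tcp_pos"])),s["clock"])
shot("g1")
cv2.imwrite("pics/g1c.png",cv2.resize(cv2.imread("pics/g1.png"),(800,600),interpolation=cv2.INTER_CUBIC))
```

```text
clip v1 [  99.6 -101.6   32. ]
[617.20435781 182.00244732 129.97088146]
press False [617.20722265 182.02411937  56.13319372] [-3.62966527 -0.9572874  10.72997079]
False
21.719764789911284 30.00020921230316 [-0.43441079  1.01342908  1.38710179] [630.32549997  42.72272589  67.21882037] [ 60.07344353 -29.8988936   67.21882037]
21.87567823987505 [1.11335857 2.96501773 5.11080798] [  60.17948773 -100.25748336   67.16581604] 28.9083
```

Run:
```python
from h import *
from fitf import W
f=np.load("fix.npy"); c=cal("g1"); q=proj(c,"wrist",[W(f,(98,-101,32)),W(f,(106,-100,42))]); print(q)
x0,y0=(q[0]-[80,60]).astype(int).clip(0); print(x0,y0)
cv2.imwrite("pics/g1d.png",cv2.resize(cv2.imread("pics/g1.png")[y0:y0+120,x0:x0+160],None,fx=5,fy=5,interpolation=cv2.INTER_CUBIC))
```

```text
[[253.29073012 166.62331257]
 [251.91618941 158.07316579]]
173 106
```

View pics/g1d.png

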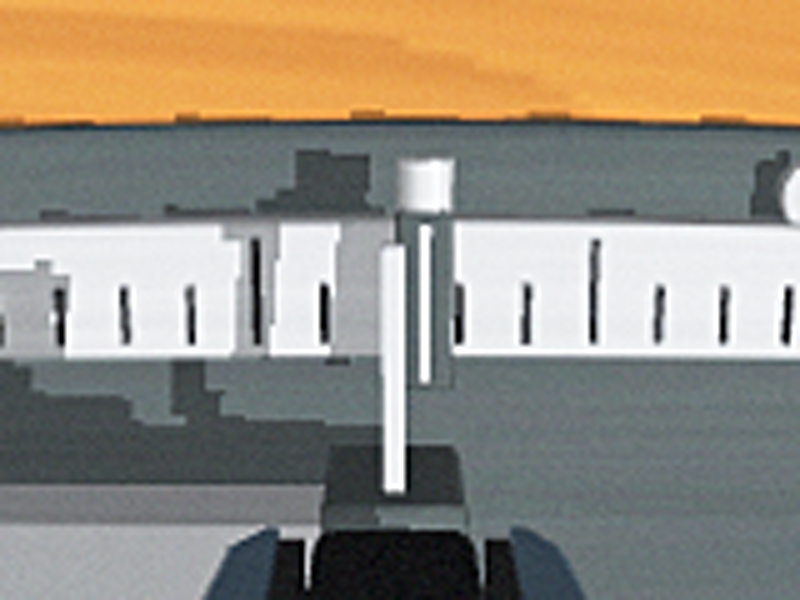

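The picture shows the pointer at u=395 and the clip's white line at u=425, at about 6.9 crop pixels per mm. The arm must go roughly 4.4 mm further.

Run:
```python
from h import *
from fitf import W,inv
f=np.load("fix.npy"); c=cal("g1"); px=lambda u,v:np.array([173+(u+.5)/5-.5,106+(v+.5)/5-.5])
l=inv(f,onz(c,"wrist",px(425,300),32)); p=inv(f,onz(c,"wrist",px(395,300),42)); print(l,p)
d=l[1]-p[1]; print("move",d)
e=W(f,(60.1,-100+d,0))[:2]
manip.move_l([*e,67],speed=15); manip.sleep(.5); s=get_state(); print(s["finger_gap"],s["grasp_force"],inv(f,np.array(s["tcp_pos"])),s["clock"])
shot("g2"); im=cv2.cvtColor(cv2.imread("pics/g2.png"),cv2.COLOR_BGR2GRAY)
for v in (156,160,164,168,172,176,180): print(v,im[v,238:268].tolist())
```

```text
[  99.31957804 -104.02566952   32.        ] [101.35369543 -99.78188605  42.        ]
move -4.243783472785381
21.491390134167627 30.000897645950317 [  60.20275493 -104.28855059   67.20777454] 29.8917
156 [168, 177, 171, 174, 177, 173, 175, 182, 128, 82, 96, 184, 252, 239, 242, 255, 89, 105, 106, 103, 255, 242, 236, 237, 235, 237, 235, 238, 238, 237]
160 [174, 175, 173, 177, 173, 172, 176, 180, 140, 74, 99, 188, 250, 240, 241, 255, 91, 108, 106, 110, 255, 242, 239, 238, 237, 235, 237, 239, 236, 239]
164 [178, 177, 175, 176, 178, 179, 195, 39, 12, 91, 102, 191, 248, 238, 243, 255, 96, 108, 110, 107, 231, 0, 142, 254, 241, 239, 240, 239, 240, 240]
168 [168, 173, 173, 171, 169, 173, 193, 36, 12, 91, 101, 190, 248, 239, 243, 255, 91, 102, 111, 108, 229, 0, 220, 248, 238, 235, 238, 239, 238, 236]
172 [169, 170, 170, 166, 170, 170, 186, 46, 12, 91, 102, 188, 250, 238, 242, 255, 90, 107, 116, 109, 227, 0, 210, 246, 236, 235, 235, 235, 236, 234]
176 [176, 173, 176, 178, 176, 178, 179, 185, 143, 72, 101, 188, 248, 240, 242, 255, 86, 109, 111, 105, 255, 255, 253, 254, 252, 252, 252, 251, 251, 251]
180 [107, 106, 113, 108, 107, 105, 111, 109, 86, 71, 102, 140, 253, 240, 241, 255, 89, 108, 107, 109, 112, 110, 105, 109, 108, 112, 107, 112, 109, 113]
```

The pointer (centre column about 251.3) now covers the line, and the clip spans columns 247 to 257. The remaining error is within about 1 mm.

Run:
```python
from h import *
s=get_state(); print(s["finger_gap"],s["grasp_force"]); print(ticket.hand_in())
```

```text
21.85520166463401 30.000880658626556
the job is handed in; nothing more can be done
None
```

I handed in the job with the bracket lying in the T compartment, the lock button pressed down, and the arm gripped with its pointer within about 1 mm of the index clip's line; no verdict came back.

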